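Put the centre punch away in a push-latched steel case

TASK

Put the centre punch back in its marking-tool case. The lid has a push catch: press the lid down once at the front so that it springs open, lay the punch down gently in the two black saddle blocks inside, then swing the lid shut and press it until the catch holds it again. The case is thin sheet, so the gripper must never push on it or its lid with more than 20 N; leave the things lying round about where they are.

Things in the scene. Friction and masses are not known exactly. Their poses are not given: they have to be found in the camera images.
- case: Grey sheet-steel case fixed to the bench, 134 mm deep (x), 164 wide (y), walls 2, rim 52 and inner floor 7 mm over the bench; the latched lid overhangs it 6 mm at the front, 4 at the sides, its top 62 mm over the bench. Origin: centre of the underside. x points to the back (hinge side), y left, z up. A nut and a hex key in it are fixed; the catch shuttle stands behind the front wall.
- lid (a joint): Opening angle of the lid, rad. 0: shut and held by the catch; 1.65: sprung fully open, just past upright; below 0 (to -0.06): pressed past latched. A damped spring swings it open in about 2 s once the catch has let go and nothing is in its way (it swings up through the space over the case); swinging it shut takes 3 to 6 N at the front edge. At 0 with nothing touching it: held.
- press_pad (a point): Top centre of the steel press pad on the lid over the catch: disc 27 mm wide, 1.5 high, 122 mm from the hinge axis, 10 mm left of the middle. The lid gives lightly (4 N) until rubber buffers meet it 3 to 6 mm below latched (set differently each time, to be felt), then stiffens by 22 N per mm. It lets go after a press of 8 to 13 N, catches after one of 5 to 9 N, as the push is taken off.
- lid_hinge (a point): Middle of the lid's hinge axis (along the case's y): 70 mm behind the case's origin, 56 mm over the bench. The lid is flat 2 mm sheet, 172 mm wide, its front edge 144 mm from this axis, its upper face 6 mm off the axis, with a 13 mm skirt turned down at the front and sides. Fully open it leans 5 degrees back past upright.
- saddle (a point): Middle of the punch's axis when it lies in its two black saddle blocks, along the case's x, 6 mm before and 34 mm right of the case's middle, 21 mm over the bench. Axes as the case's. Blocks 14 mm thick, centred 36 mm before and behind this point, clear space for fingers between; each has a notch 15 mm wide, floor 15 mm over the bench, flaring from 20 mm up to about 30 mm wide at 25 mm up.
- centre_punch: Steel centre punch, a bare rod 110 mm long and 12 mm thick, 50 g, lying on the 4 mm steel sheet that covers the left of the bench. Origin: middle of its underside as it lies; its length is along its own y, its axis 6 mm above the origin. Either end may point to the front of the case.
- flat_bar: Bystander: rusty flat bar offcut, 40 x 110 x 8 mm, between the punch and the case. Origin: centre of the underside, long along its y.
- soapstone: Bystander: soapstone marker in its holder, 16 x 145 x 11 mm, lying behind and to the left of the case. Origin: centre of the underside, long along its y.
- hammer: Bystander: chipping hammer with spring handle, 147 x 260 x 27 mm, lying behind and to the left of the punch. Origin: centre of the underside.
Not all that is in view belongs to the job. What is shaped like the centre_punch but red is not meant.

How it is judged:
By the outcome, as a careful person would: the job done as asked, in the order asked, and still so for the second after the job is handed in, with the robot touching nothing.
It also fails if it takes over 72 s, if anything falls off the work surface, if the arm or the gripper's body presses on something with over 40 N, if the wrist force passes 120 N, or if a joint passes its speed limit or range.

ROBOT

A 6-joint arm with a two-finger parallel gripper is mounted at the origin on a cart in front of the work surface, level with it; the furniture and walls round the work are solid. World frame = base frame: x ahead of the robot, y to its left, z up, the work surface at z = 0. Lengths are in mm, angles in rad, forces in N, time in s.
With the tool pointing down it reaches from about 400 to 925 mm from the base axis. Payload 12.5 kg.
Tool frame: the origin (TCP) lies between the finger pads; the fingertips stand 8 mm ahead of it and the grasp point (between the pads) lies 11 mm behind it (tips_ahead is the distance from the TCP to the fingertips, in mm); z points along the fingers, y is the line along which they close (so a half turn about z gives the same grasp; the last joint's range is limited). The gripper opens to 95 mm and grips with 3 to 60 N. Pads are 20 mm wide; open, the fingers measure 119 mm over their backs; the gripper's body (75 mm by 180 mm) begins 59 mm behind the grasp point.
Start: joints at [1.012, 0.491, 1.559, -0, 1.092, -0.106], TCP at [273.415, 562.041, 222.661] pointing down, gripper open.
Joint ranges: [-3.1, 3.1], [-0.84, 2.19], [0.05, 2.79], [-1.13, 4.28], [0.06, 2.93], [-2.69, 2.69]. Speed limits (rad/s): [2.22, 2.22, 2.79, 3.14, 3.14, 3.14].

INTERFACE

Orientations are given as a 3x3 rotation matrix whose columns are the frame's x, y, z axes.
In Python, from station import read_state, snapshot, calibration, sign_off, tips_ahead gives the robot as it stands.
- The arm moves only by the tool arm_command, never from a script. Its argument "series" is text: rows parted by semicolons, each of 7 numbers parted by spaces: the turn, a rotation vector about the tool's x, y, z in rad, then the shift along the tool's x, y, z in units of 50 mm (1.0 is 50 mm), then the opening, from -1 (shut) to 1 (fully open). A call has 1 to 10 rows; each row shifts and turns the commanded pose from where the row before left it, along the tool's axes as they then stand; what a row does not reach is not made up. A row lasts 1/10 s, in which the tool goes at most 50 mm and 8.59 degrees, less where a joint would pass 70% of its speed; a pose out of reach is approached as far as the arm can. A call is refused whole if a number of a shift passes 1 or a number of a turn 0.15, either way. A call with a gripper value outside its range is refused whole. The fingers move at their own pace and stop on an object; the grip force is fixed at half the most. Time passes only in rows, so rows that do not move let the fingers close. It gives the time, the measured TCP pose, the force, the opening and the grip force at its end, in the units of the state.
- read_state(): the state, without advancing time (a new reading comes with each control period).
- snapshot(name): name is "scene" or "top" or "wrist"; returns the picture (384x512x3 uint8, red, green, blue); there is no depth.
- calibration(name): a dict with "intrinsics" (3x3 intrinsics, pixels), "extrinsics" (4x4, takes a point from world to camera coordinates); the wrist camera has in their place "T_tool_cam" (4x4, takes a point from camera to tool coordinates, whose origin is the TCP and whose axes are the flange's). Camera axes: x right, y down, z forward; pixel columns grow to the right and rows downward; lengths in mm; the calibration is good to about 2 mm. A picture is of the moment at which its call begins: read the wrist's pose just before it. calibration takes no time and is no camera call.
- sign_off(): hands the job in; it is judged then, once.
The state is a dict: "time": time; "q": joint angles; "joint_velocities": joint speeds; "effort": joint torques, N m; "tool_pos": TCP position; "tcp_rot": TCP orientation; "force": force on the tool from outside, world axes, zero at the start; "torque": the same for the moment, N m; "grip_width": finger opening in mm; "grasp_force": force on a finger pad.
Only numpy, scipy, OpenCV 4.12 (cv2) and the standard library are available. Lean on these libraries where they do the work, as an engineer would, in place of code of your own. Each camera call takes 0.05 s, during which the arm holds its last target. There are 200 camera calls.

## Working session

There is one attempt and no reset: what is moved stays moved. The work goes in short steps, Python scripts to look and compute and a tool call to move; the robot and the scene stay as the last step left them, time stands still between calls to the robot, and variables do not carry over. Pictures are saved under pics/ and viewed, at most 10 in all, crops included, and the job is handed in when it is done.

Besides the shell and the picture viewer there is one more tool, called after "Call:" by a JSON object that holds its "op" and its "data". arm_command: Moves the arm, as the interface text tells. Its arguments: {"type":"object","properties":{"series":{"type":"string"}},"required":["series"]}

```bash
mkdir -p pics; ls
python3 - <<'E'
from station import *
import cv2,numpy as np
s=read_state();print({k:np.round(v,3).tolist() for k,v in s.items()},tips_ahead)
for n in["scene","top"]:
    c=calibration(n);print(n,np.round(c["intrinsics"],1).tolist(),np.round(c["extrinsics"],3).tolist())
    cv2.imwrite(f"pics/{n}0.png",cv2.cvtColor(snapshot(n),cv2.COLOR_RGB2BGR))
c=calibration("wrist");print(c)
E
```

```text
pics
{'time': 0.0, 'q': [1.012, 0.492, 1.559, -0.0, 1.092, -0.106], 'joint_velocities': [0.001, -0.002, -0.001, 0.001, -0.0, 0.002], 'effort': [0.0, -61.261, -25.817, 0.069, 0.048, -0.0], 'tool_pos': [273.29, 561.816, 222.062], 'tcp_rot': [[-0.899, 0.437, -0.001], [0.437, 0.899, -0.001], [0.0, -0.001, -1.0]], 'force': [-0.072, -0.784, 0.094], 'torque': [-0.088, -0.063, -0.029], 'grasp_force': 0.0, 'grip_width': 95.111} 8.0
scene [[359.6, 0.0, 255.3], [0.0, 359.6, 194.8], [0.0, 0.0, 1.0]] [[0.862, -0.508, -0.003, -456.439], [-0.35, -0.59, -0.727, 317.48], [0.367, 0.628, -0.686, 628.988], [0.0, 0.0, 0.0, 1.0]]
top [[499.0, 0.0, 255.4], [0.0, 499.0, 189.4], [0.0, 0.0, 1.0]] [[0.011, -1.0, 0.003, 93.532], [-0.997, -0.011, -0.082, 583.881], [0.082, -0.002, -0.997, 1247.385], [0.0, 0.0, 0.0, 1.0]]
{'intrinsics': array([[308.72819347,   0.        , 254.21431249],
       [  0.        , 308.72819347, 191.83561284],
       [  0.        ,   0.        ,   1.        ]]), 'T_tool_cam': array([[ 8.31075926e-04, -9.65514619e-01, -2.60347517e-01,
         7.33229700e+01],
       [ 9.99999650e-01,  7.77386687e-04,  3.09192211e-04,
        -7.23023794e-01],
       [-9.61389064e-05, -2.60347683e-01,  9.65514927e-01,
        -1.63314498e+02],
       [ 0.00000000e+00,  0.00000000e+00,  0.00000000e+00,
         1.00000000e+00]])}
```

View pics/top0.png

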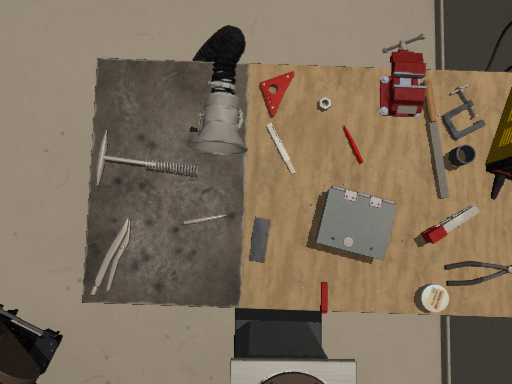

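View pics/scene0.png

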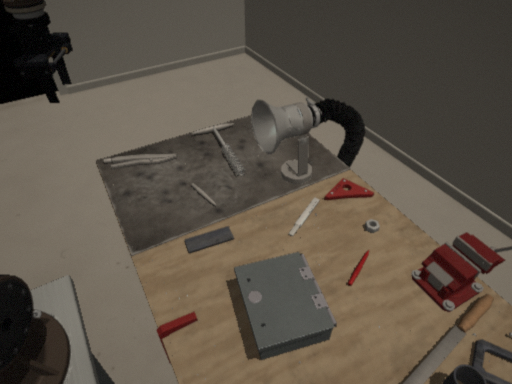

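The top view shows the grey case with hinges at the back, and the press pad at (348,242). Punch candidates:
- bare grey rod on the steel sheet, top (205,219), scene (204,194)
- red rod, top (353,144)
- short red block, top (324,297)
- white soapstone, top (281,148)
- tongs, top (112,255)

By the description I choose the grey rod at (205,219). The bystanders are the flat bar at (260,240) and the hammer at (140,162).

```bash
cat > h.py <<'E'
from station import *
import cv2,numpy as np
def cam(n,s=None):
    c=calibration(n);K=c["intrinsics"]
    if n!="wrist": E=np.linalg.inv(c["extrinsics"])
    else:
        T=np.eye(4);T[:3,:3]=s["tcp_rot"];T[:3,3]=s["tool_pos"];E=T@c["T_tool_cam"]
    return K,E
def ray(C,p):
    K,E=C;d=E[:3,:3]@np.linalg.solve(K,[p[0],p[1],1]);return E[:3,3],d/np.linalg.norm(d)
def plane(C,p,z):
    o,d=ray(C,p);return o+d*(z-o[2])/d[2]
def tri(a,b):
    (o1,d1),(o2,d2)=a,b
    t=np.linalg.lstsq(np.c_[d1,-d2],o2-o1,rcond=None)[0]
    p,q=o1+t[0]*d1,o2+t[1]*d2;return (p+q)/2,np.linalg.norm(p-q)
def proj(C,X):
    K,E=C;p=np.linalg.inv(E)@np.r_[X,1];p=K@p[:3];return p[:2]/p[2]
def snap(n,f=None):
    s=read_state();im=cv2.cvtColor(snapshot(n),cv2.COLOR_RGB2BGR)
    if f:
        cv2.imwrite(f"pics/{f}.png",im);np.save(f"pics/{f}.npy",dict(pos=s["tool_pos"],rot=s["tcp_rot"]),allow_pickle=True)
    return im,cam(n,s)
def load(f):
    d=np.load(f"pics/{f}.npy",allow_pickle=True).item()
    return cv2.imread(f"pics/{f}.png"),cam("wrist",dict(tool_pos=d["pos"],tcp_rot=d["rot"]))
E
python3 - <<'E'
from h import *
T,S=cam("top"),cam("scene")
for n,a,b in[("punch",(205,219),(204,194)),("L end",(185,223),(193,183)),("R end",(227,215),(215,206)),("pad",(348,242),(255,297))]:
    print(n,[np.round(x,1) for x in tri(ray(T,a),ray(S,b))],plane(T,a,10).round(),plane(T,a,62).round())
for a in[(332,188),(396,203),(383,259),(317,246)]:print(plane(T,a,62).round())
for n,a in[("bar",(260,240)),("hood",(220,130)),("hoodfront",(218,152)),("soap",(281,148))]:print(n,plane(T,a,5).round(),plane(T,a,150).round())
s=read_state();R=s["tcp_rot"];print(R.T@ (np.array([330,250,300.])-s["tool_pos"])/50)
E
```

```text
punch [array([506.5, 228.1,  10.7]), np.float64(0.3)] [506. 228.  10.] [505. 223.  62.]
L end [array([496.4, 278. ,  16. ]), np.float64(1.9)] [496. 279.  10.] [495. 272.  62.]
R end [array([514.9, 173. ,   9.5]), np.float64(5.0)] [517. 172.  10.] [516. 169.  62.]
pad [array([ 453.1, -128.8,   59.7]), np.float64(0.6)] [ 452. -138.   10.] [ 453. -128.   62.]
[585. -89.  62.]
[ 550. -247.   62.]
[ 413. -214.   62.]
[442. -52.  62.]
bar [454.  87.   5.] [457.  89. 150.]
hood [739. 194.   5.] [709. 184. 150.]
hoodfront [681. 198.   5.] [658. 188. 150.]
soap [693.  35.   5.] [669.  42. 150.]
[-3.74817394 -5.11408886 -1.55278161]
```

```bash
cat >> h.py <<'E'
from scipy.spatial.transform import Rotation as Ro
def go(p,yaw=None):
    "total tool-frame shift (units) at present axes, and rotvec to reach yaw (deg, of tool y) pointing down"
    s=read_state();R=np.array(s["tcp_rot"]);print("at",np.round(s["tool_pos"],1),"F",np.round(s["force"],1),"t",round(s["time"],2),"yaw",np.degrees(np.arctan2(R[1,1],R[0,1])).round(1))
    if p is not None: print("shift",(R.T@(np.array(p,float)-s["tool_pos"])/50).round(3))
    if yaw is not None:
        a=np.radians(yaw);y=np.array([np.cos(a),np.sin(a),0]);z=np.array([0,0,-1.]);G=np.c_[np.cross(y,z),y,z]
        print("turn",Ro.from_matrix(R.T@G).as_rotvec().round(4))
E
python3 -c "
from h import *
go([505,228,150],10.4)"
```

```text
at [273.3 561.9 222.1] F [ 1.  -0.3  0.2] t 0.1 yaw 64.1
shift [-7.088 -3.976  1.446]
turn [-9.000e-04  4.000e-04  9.365e-01]
```

Call:
{"op": "arm_command", "data": {"series": "0 0 0 -0.71 -0.4 0.145 1;0 0 0 -0.71 -0.4 0.145 1;0 0 0 -0.71 -0.4 0.145 1;0 0 0 -0.71 -0.4 0.145 1;0 0 0 -0.71 -0.4 0.145 1;0 0 0 -0.71 -0.4 0.145 1;0 0 0 -0.71 -0.4 0.145 1;0 0 0 -0.71 -0.4 0.145 1;0 0 0 -0.71 -0.4 0.145 1;0 0 0 -0.71 -0.4 0.145 1"}}

```text
time: 1.1
tool_pos: [505.8, 225.4, 149.7]
tcp_rot: [[-0.899, 0.437, -0.0], [0.437, 0.899, -0.0], [0.0, -0.0, -1.0]]
force: [0.5, 0.3, 0.7]
grip_width: 94.9
grasp_force: 0.0
```

Call:
{"op": "arm_command", "data": {"series": "0 0 0.134 0 0 0 1;0 0 0.134 0 0 0 1;0 0 0.134 0 0 0 1;0 0 0.134 0 0 0 1;0 0 0.134 0 0 0 1;0 0 0.134 0 0 0 1;0 0 0.134 0 0 0 1;0 0 0 0 0 0 1"}}

```text
time: 1.9
tool_pos: [505.0, 226.9, 149.9]
tcp_rot: [[-0.177, 0.984, -0.0], [0.984, 0.177, -0.0], [0.0, -0.0, -1.0]]
force: [0.0, -0.3, 0.2]
grip_width: 95.0
grasp_force: 0.0
```

```bash
python3 -c "
from h import *
im,C=snap('wrist','w1')
go([505,228,150],10.4)
print(proj(C,[506,228,10]))"
```

```text
at [505.  226.9 149.9] F [ 0.8  0.1 -0.2] t 1.95 yaw 10.5
shift [ 0.023  0.003 -0.001]
turn [-0.0004  0.      0.0014]
[255.91393374 182.2471356 ]
```

View pics/w1.png

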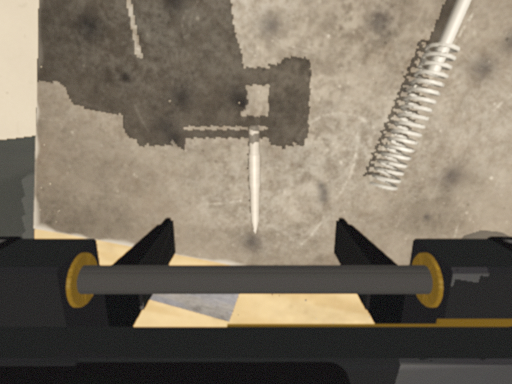

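The rod lies at (254,128)–(255,232) in the wrist picture. It is bare steel, vertical between the fingers, so the choice and yaw are right. Next I look at the case.

```bash
python3 -c "
from h import *
im,C=load('w1')
for p in[(254,128),(254.5,180),(255,232)]: print(plane(C,p,10).round(1))
go([485,-145,230],78)"
```

```text
[494.6 280.5  10. ]
[504.2 230.   10. ]
[514.7 174.8  10. ]
at [505.  226.9 149.9] F [ 0.8  0.1 -0.2] t 1.95 yaw 10.5
shift [-7.24  -1.747 -1.6  ]
turn [-4.0000e-04 -2.0000e-04 -1.1785e+00]
```

Call:
{"op": "arm_command", "data": {"series": "0 0 0 -0.72 -0.175 -0.16 -1;0 0 0 -0.72 -0.175 -0.16 -1;0 0 0 -0.72 -0.175 -0.16 -1;0 0 0 -0.72 -0.175 -0.16 -1;0 0 0 -0.72 -0.175 -0.16 -1;0 0 0 -0.72 -0.175 -0.16 -1;0 0 0 -0.72 -0.175 -0.16 -1;0 0 0 -0.72 -0.175 -0.16 -1;0 0 0 -0.72 -0.175 -0.16 -1;0 0 0 -0.72 -0.175 -0.16 -1"}}

```text
time: 2.95
tool_pos: [483.1, -144.5, 230.5]
tcp_rot: [[-0.183, 0.983, 0.0], [0.983, 0.183, 0.0], [0.0, 0.0, -1.0]]
force: [1.6, 0.1, 0.2]
grip_width: 20.5
grasp_force: 0.0
```

Call:
{"op": "arm_command", "data": {"series": "0 0 -0.147 0 0 0 -1;0 0 -0.147 0 0 0 -1;0 0 -0.147 0 0 0 -1;0 0 -0.147 0 0 0 -1;0 0 -0.147 0 0 0 -1;0 0 -0.147 0 0 0 -1;0 0 -0.147 0 0 0 -1;0 0 -0.147 0 0 0 -1;0 0 0 0 0 0 -1"}}

```text
time: 3.85
tool_pos: [483.4, -142.9, 230.0]
tcp_rot: [[-0.978, 0.207, -0.0], [0.207, 0.978, 0.0], [0.0, 0.0, -1.0]]
force: [0.2, -0.1, -0.8]
grip_width: 0.6
grasp_force: 0.0
```

```bash
python3 -c "
from h import *
im,C=snap('wrist','w2')
go(None,78)
print(proj(C,[453,-128.,63]))"
```

```text
at [ 483.4 -142.9  230. ] F [0.5 0.1 0.8] t 3.9 yaw 77.7
turn [ 0.0001 -0.0001 -0.0057]
[262.5189419  148.01407872]
```

View pics/w2.png

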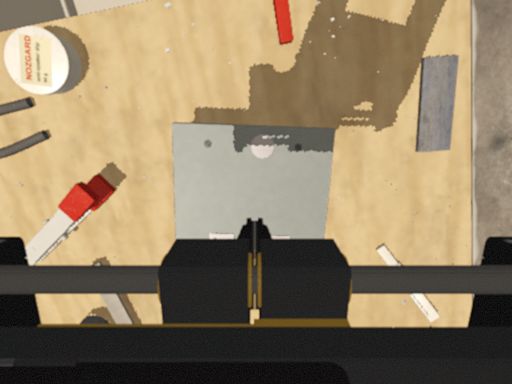

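Wrist view: the pad is at (262,147) and the lid's front corners are at (173,122) and (334,127).

```bash
python3 -c "
from h import *
im,C=load('w2')
g=cv2.cvtColor(im[110:200,160:350],cv2.COLOR_BGR2GRAY)
# pad: brighter than lid
for th in(165,175,185):
    n,l,st,ce=cv2.connectedComponentsWithStats((im[125:175,240:285].min(2)>th).astype(np.uint8));print(th,[(st[i].tolist(),(ce[i]+[240,125]).round(1).tolist()) for i in range(1,n) if st[i][4]>60])
print(im[147,262],im[180,220])
T,S=cam('top'),cam('scene')
a=plane(C,(173.5,122.5),62);b=plane(C,(334.5,127.5),62);print(a,b,np.linalg.norm(a-b),np.degrees(np.arctan2(*(b-a)[1::-1])))
print(plane(C,(262,147),63.5))
for c in(ray(T,(348,242)),ray(S,(255,297))): print(tri(ray(C,(262,147)),c))
L=plane(C,(328,230),62);print(L, np.degrees(np.arctan2(L[1]-b[1],L[0]-b[0])))
"
```

```text
165 [([0, 20, 34, 30, 487], [254.3, 155.8])]
175 [([10, 20, 24, 14, 243], [261.5, 150.9])]
185 [([11, 20, 23, 13, 214], [261.3, 150.8])]
[204 212 225] [171 185 186]
[ 407.70921912 -213.96287902   62.        ] [447.67377775 -49.56572826  62.        ] 169.18507359294662 76.33656980263119
[ 451.76736042 -128.32608012   63.5       ]
(array([ 452.574701  , -128.54504263,   59.28519371]), np.float64(0.726999041625157))
(array([ 452.88242937, -128.53093413,   59.33962401]), np.float64(1.2719758041915357))
[560.8413552  -73.10495706  62.        ] -11.750164440247875
```

```bash
python3 -c "
from h import *
go([452.3,-128.4,78])"
```

```text
at [ 483.4 -142.9  230. ] F [0.5 0.1 0.8] t 3.9 yaw 77.7
shift [0.67  0.151 3.041]
```

Call:
{"op": "arm_command", "data": {"series": "0 0 0 0.33 0.075 0.7 -1;0 0 0 0.34 0.075 0.7 -1;0 0 0 0 0 0.7 -1;0 0 0 0 0 0.5 -1;0 0 0 0 0 0.3 -1;0 0 0 0 0 0.14 -1;0 0 0 0 0 0 -1;0 0 0 0 0 0 -1"}}

```text
time: 4.7
tool_pos: [452.7, -128.6, 78.7]
tcp_rot: [[-0.977, 0.214, 0.001], [0.214, 0.977, -0.0], [-0.001, -0.0, -1.0]]
force: [0.2, 0.9, 0.3]
grip_width: 0.8
grasp_force: 0.0
```

Call:
{"op": "arm_command", "data": {"series": "0 0 0 0 0 0.02 -1;0 0 0 0 0 0.02 -1;0 0 0 0 0 0.02 -1;0 0 0 0 0 0.02 -1;0 0 0 0 0 0.02 -1;0 0 0 0 0 0.02 -1;0 0 0 0 0 0 -1;0 0 0 0 0 0 -1"}}

```text
time: 5.5
tool_pos: [452.4, -128.5, 72.1]
tcp_rot: [[-0.977, 0.213, 0.0], [0.213, 0.977, 0.0], [-0.0, 0.0, -1.0]]
force: [0.3, 0.7, 1.1]
grip_width: 0.7
grasp_force: 0.7
```

Call:
{"op": "arm_command", "data": {"series": "0 0 0 0 0 0.01 -1;0 0 0 0 0 0.01 -1;0 0 0 0 0 0.01 -1;0 0 0 0 0 0.01 -1;0 0 0 0 0 0.01 -1;0 0 0 0 0 0 -1;0 0 0 0 0 0 -1"}}

```text
time: 6.2
tool_pos: [452.3, -128.4, 69.6]
tcp_rot: [[-0.977, 0.213, -0.0], [0.213, 0.977, 0.0], [0.0, 0.0, -1.0]]
force: [-1.3, -0.5, 2.9]
grip_width: 0.2
grasp_force: 1.4
```

Call:
{"op": "arm_command", "data": {"series": "0 0 0 0 0 0.01 -1;0 0 0 0 0 0 -1;0 0 0 0 0 0 -1"}}

```text
time: 6.5
tool_pos: [452.3, -128.5, 69.1]
tcp_rot: [[-0.977, 0.213, -0.0], [0.213, 0.977, 0.0], [0.0, 0.0, -1.0]]
force: [-1.5, 0.5, 3.2]
grip_width: 0.4
grasp_force: 1.5
```

Call:
{"op": "arm_command", "data": {"series": "0 0 0 0 0 0.008 -1;0 0 0 0 0 0 -1;0 0 0 0 0 0 -1"}}

```text
time: 6.8
tool_pos: [452.3, -128.4, 68.7]
tcp_rot: [[-0.977, 0.213, -0.0], [0.213, 0.977, 0.0], [0.0, 0.0, -1.0]]
force: [-1.7, 0.7, 2.2]
grip_width: 0.4
grasp_force: 1.4
```

Call:
{"op": "arm_command", "data": {"series": "0 0 0 0 0 0.008 -1;0 0 0 0 0 0 -1;0 0 0 0 0 0 -1"}}

```text
time: 7.1
tool_pos: [452.4, -128.5, 68.3]
tcp_rot: [[-0.977, 0.213, 0.0], [0.213, 0.977, 0.0], [-0.0, 0.0, -1.0]]
force: [-1.4, -0.1, 2.1]
grip_width: 0.2
grasp_force: 1.3
```

Call:
{"op": "arm_command", "data": {"series": "0 0 0 0 0 0.008 -1;0 0 0 0 0 0 -1;0 0 0 0 0 0 -1"}}

```text
time: 7.4
tool_pos: [452.4, -128.5, 67.9]
tcp_rot: [[-0.977, 0.213, 0.0], [0.213, 0.977, 0.0], [-0.0, 0.0, -1.0]]
force: [-1.3, 0.6, 2.2]
grip_width: 0.6
grasp_force: 1.4
```

Call:
{"op": "arm_command", "data": {"series": "0 0 0 0 0 0.008 -1;0 0 0 0 0 0 -1;0 0 0 0 0 0 -1"}}

```text
time: 7.7
tool_pos: [452.4, -128.5, 67.6]
tcp_rot: [[-0.977, 0.213, 0.0], [0.213, 0.977, 0.0], [-0.0, 0.0, -1.0]]
force: [-1.7, 1.1, 4.2]
grip_width: -0.0
grasp_force: 1.9
```

Call:
{"op": "arm_command", "data": {"series": "0 0 0 0 0 0.006 -1;0 0 0 0 0 0 -1;0 0 0 0 0 0 -1"}}

```text
time: 8.0
tool_pos: [452.4, -128.5, 67.3]
tcp_rot: [[-0.977, 0.213, 0.0], [0.213, 0.977, 0.0], [-0.0, 0.0, -1.0]]
force: [-2.5, 1.9, 6.0]
grip_width: 0.3
grasp_force: 3.0
```

Call:
{"op": "arm_command", "data": {"series": "0 0 0 0 0 0.006 -1;0 0 0 0 0 0 -1;0 0 0 0 0 0 -1"}}

```text
time: 8.3
tool_pos: [452.4, -128.5, 67.2]
tcp_rot: [[-0.977, 0.213, 0.0], [0.213, 0.977, -0.0], [-0.0, 0.0, -1.0]]
force: [-3.9, 1.7, 7.8]
grip_width: 0.3
grasp_force: 4.1
```

Call:
{"op": "arm_command", "data": {"series": "0 0 0 0 0 0.006 -1;0 0 0 0 0 0 -1;0 0 0 0 0 0.006 -1;0 0 0 0 0 0 -1;0 0 0 0 0 0 -1"}}

```text
time: 8.8
tool_pos: [452.4, -128.5, 66.8]
tcp_rot: [[-0.977, 0.213, 0.0], [0.213, 0.977, -0.0], [-0.0, -0.0, -1.0]]
force: [-3.9, 1.7, 13.1]
grip_width: 0.5
grasp_force: 6.4
```

One more small step takes it safely past 13 N. Then I lift clear.

Call:
{"op": "arm_command", "data": {"series": "0 0 0 0 0 0.005 -1;0 0 0 0 0 0 -1;0 0 0 0 0 0 -1"}}

```text
time: 9.1
tool_pos: [452.4, -128.5, 66.7]
tcp_rot: [[-0.977, 0.213, 0.001], [0.213, 0.977, -0.0], [-0.001, -0.0, -1.0]]
force: [-4.7, 1.2, 14.4]
grip_width: 0.2
grasp_force: 7.4
```

Call:
{"op": "arm_command", "data": {"series": "0 0 0 0 0 -0.6 -1;0 0 0 0 0 -0.9 -1;0 0 0 0 0 -0.9 -1;0 0 0 0 0 -0.9 -1;0 0 0 0 0 -0.7 -1;0 0 0 0 0 0 0;0 0 0 0 0 0 0;0 0 0 0 0 0 0;0 0 0 0 0 0 0;0 0 0 0 0 0 0"}}

```text
time: 10.1
tool_pos: [452.2, -128.4, 265.1]
tcp_rot: [[-0.977, 0.213, -0.002], [0.213, 0.977, 0.001], [0.002, 0.0, -1.0]]
force: [-0.3, 0.6, -0.1]
grip_width: 35.3
grasp_force: 0.0
```

Call:
{"op": "arm_command", "data": {"series": "0 0 0 0 0 0 0;0 0 0 0 0 0 0;0 0 0 0 0 0 0;0 0 0 0 0 0 0;0 0 0 0 0 0 0;0 0 0 0 0 0 0;0 0 0 0 0 0 0;0 0 0 0 0 0 0;0 0 0 0 0 0 0;0 0 0 0 0 0 0"}}

```text
time: 11.1
tool_pos: [452.4, -128.5, 266.1]
tcp_rot: [[-0.977, 0.213, 0.0], [0.213, 0.977, 0.0], [-0.0, 0.0, -1.0]]
force: [-0.5, 0.9, 0.3]
grip_width: 47.3
grasp_force: 0.0
```

```bash
python3 -c "
from h import *
im,C=snap('wrist','w3')
t,_=snap('top','t3')
cv2.imwrite('pics/c3.png',np.hstack([im[:,60:440],cv2.resize(t[170:275,300:410],(402,384),interpolation=2)]))
go(None,76.5)"
```

```text
at [ 452.4 -128.5  266.1] F [-0.3 -0.1  0.3] t 11.2 yaw 77.7
turn [ 0.0001 -0.      0.0208]
```

View pics/c3.png

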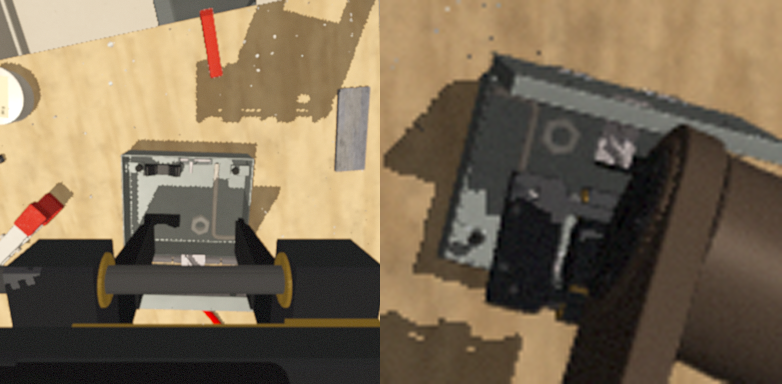

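The lid has sprung open. The black saddle blocks are at about (160,168) and (165,222) in the left crop, with the nut at (200,225) and the hex key at (217,200). I'll take a closer view from further forward.

```bash
python3 -c "
from h import *
go([402,-165,200],76.5)"
```

```text
at [ 452.4 -128.5  266.1] F [-0.3 -0.1  0.3] t 11.2 yaw 77.7
shift [ 0.828 -0.928  1.321]
turn [ 0.0001 -0.      0.0208]
```

Call:
{"op": "arm_command", "data": {"series": "0 0 0 0.21 -0.23 0.33 0;0 0 0 0.21 -0.23 0.33 0;0 0 0 0.21 -0.23 0.33 0;0 0 0 0.21 -0.23 0.33 0;0 0 0.02 0 0 0 0;0 0 0 0 0 0 0;0 0 0 0 0 0 0"}}

```text
time: 11.9
tool_pos: [402.3, -164.5, 200.8]
tcp_rot: [[-0.973, 0.232, 0.001], [0.232, 0.973, -0.001], [-0.001, -0.0, -1.0]]
force: [0.8, -0.2, 1.1]
grip_width: 47.1
grasp_force: 0.0
```

```bash
python3 -c "
from h import *
im,C=snap('wrist','w4')
go(None,76.5)
cv2.imwrite('pics/c4.png',cv2.resize(im[90:290,130:400],None,fx=2.9,fy=2.9,interpolation=2))"
```

```text
at [ 402.3 -164.4  200.8] F [-1.   0.4 -0.6] t 11.95 yaw 76.6
turn [-0.0003  0.0014  0.0013]
```

View pics/c4.png

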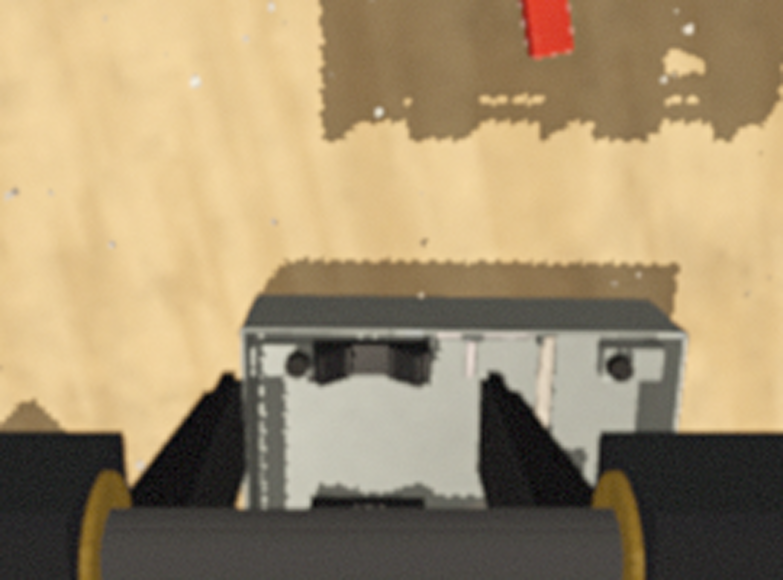

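The front block spans crop (315–435, 340–385) with its notch at about 372. The case's front rim corners are at crop (245,330) and (685,332). From these I work out the case pose.

```bash
python3 -c "
from h import *
im,C=load('w4');im3,C3=load('w3')
f=lambda x,y:(130+(x+.5)/2.9-.5,90+(y+.5)/2.9-.5)
a=plane(C,f(245,330),52);b=plane(C,f(686,332),52);d=b-a
yaw=np.degrees(np.arctan2(d[1],d[0]))-90;print(a,b,np.linalg.norm(d),yaw)
m=(a+b)/2;th=np.radians(yaw);x=np.array([np.cos(th),np.sin(th),0]);y=np.array([-x[1],x[0],0])
o=m+67*x;o[2]=0;print('case',o,'saddle',o-6*x-34*y,'pad pred',o-52*x+10*y)
print('from pad',np.array([452,-128.4,0])+52*x-10*y)
for n,p in [('blockL front top',f(317,380)),('blockR',f(433,383))]: print(n,plane(C,p,25))
print('pred block front centre',o-42*x-34*y-7*x)
P=[o+i*x+j*y+np.array([0,0,k]) for i,j,k in[(-67,82,52),(-67,-82,52),(-49,-34,15),(-35,-34,15),(23,-34,15),(37,-34,15),(-42,-34,15)]]
print('w4',[proj(C,p).round().tolist() for p in P]);print('w3',[proj(C3,p).round().tolist() for p in P])
v=im3.copy()
w=im.copy()
for p in P: cv2.circle(v,tuple(int(t) for t in (proj(C3,p)*1)),1,(0,0,255),-1);cv2.circle(w,tuple(int(t) for t in proj(C,p)),1,(0,0,255),-1)
cv2.imwrite('pics/c5.png',np.hstack([cv2.resize(q[a:a+130,b:b+160],None,fx=2.4,fy=4,interpolation=0) for q,a,b in((v,130,175),(w,170,210))]))
"
```

```text
[ 415.39709075 -211.79215677   52.        ] [453.42026125 -55.39408365  52.        ] 160.9537783746307 -13.66452627056529
case [ 499.51227907 -149.42097122    0.        ] saddle [ 485.65006186 -181.04120104    0.        ] pad pred [ 451.34647534 -127.41971326    0.        ]
from pad [ 500.16580372 -150.40125796    0.        ]
blockL front top [ 449.78530882 -194.69667673   25.        ]
blockR [ 461.85668465 -149.54262502   25.        ]
pred block front centre [ 443.86715243 -170.88302801    0.        ]
w4 [[368.0, 204.0], [213.0, 203.0], [258.0, 209.0], [258.0, 220.0], [257.0, 264.0], [257.0, 274.0], [258.0, 214.0]]
w3 [[314.0, 158.0], [181.0, 155.0], [223.0, 165.0], [223.0, 175.0], [223.0, 215.0], [223.0, 224.0], [223.0, 170.0]]
```

View pics/c5.png

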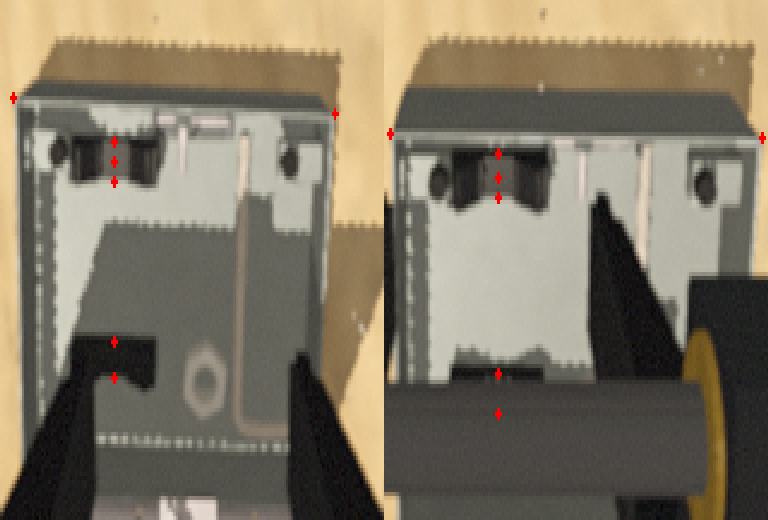

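Predicted points fall on both notches in both views, so saddle ≈ (486,−181) with the case's x axis at −13.7°. Next I fetch the punch.

```bash
python3 -c "
from h import *
go([504.6,227.6,100],10.4)"
```

```text
at [ 402.3 -164.4  200.8] F [-1.   0.4 -0.6] t 11.95 yaw 76.6
shift [-0.167  8.101  2.013]
turn [6.000e-04 1.400e-03 1.155e+00]
```

Call:
{"op": "arm_command", "data": {"series": "0 0 0 -0.017 0.81 0.05 0;0 0 0 -0.017 0.81 0.05 0;0 0 0 -0.017 0.81 0.05 0;0 0 0 -0.017 0.81 0.05 0;0 0 0 -0.017 0.81 0.05 0;0 0 0 -0.017 0.81 0.05 0;0 0 0 -0.017 0.81 0.15 0;0 0 0 -0.017 0.81 0.25 0;0 0 0 -0.017 0.81 0.25 0;0 0 0 -0.017 0.81 0.25 0"}}

```text
time: 12.95
tool_pos: [504.5, 230.0, 140.2]
tcp_rot: [[-0.973, 0.232, 0.001], [0.232, 0.973, 0.0], [-0.001, 0.001, -1.0]]
force: [0.7, -0.2, 0.5]
grip_width: 47.5
grasp_force: 0.0
```

Call:
{"op": "arm_command", "data": {"series": "0 0 0.145 0 0 0.2 0;0 0 0.145 0 0 0.2 0;0 0 0.145 0 0 0.2 0;0 0 0.145 0 0 0.2 0;0 0 0.145 0 0 0 0;0 0 0.145 0 0 0 0;0 0 0.145 0 0 0 0;0 0 0.14 0 0 0 0;0 0 0 0 0 0 0;0 0 0 0 0 0 0"}}

```text
time: 13.95
tool_pos: [504.2, 227.9, 100.4]
tcp_rot: [[-0.185, 0.983, 0.001], [0.983, 0.185, 0.0], [0.0, 0.001, -1.0]]
force: [-1.0, -0.6, -0.2]
grip_width: 47.5
grasp_force: 0.0
```

```bash
python3 -c "
from h import *
im,C=snap('wrist','w5')
go([504.6,227.6,15],10.4)
_,C1=load('w1')
hsv=cv2.cvtColor(im,cv2.COLOR_BGR2HSV)
print(proj(C,[494,281,10.]),proj(C,[514.7,174,10]))
for r in range(40,240,12):
    row=im[r,225:290].mean(1);e=np.diff(row);print(r,row.argmax()+225,row.max().round(),225+e.argmax(),225+e.argmin())
cv2.imwrite('pics/c6.png',cv2.resize(im[0:260,150:360],None,fx=2.3,fy=2.3))
"
```

```text
at [504.1 227.8 100.3] F [ 0.3 -0.4  1.1] t 14.0 yaw 10.6
shift [-0.006  0.007  1.707]
turn [ 0.0005 -0.0001  0.0038]
[254.55052938 132.43097035] [255.06306717 255.27205541]
40 265 213.0 240 272
52 278 208.0 245 267
64 280 210.0 250 265
76 268 206.0 251 269
88 275 128.0 257 287
100 289 188.0 283 227
112 283 180.0 280 288
124 284 192.0 281 288
136 285 187.0 282 288
148 255 171.0 248 225
160 254 170.0 249 260
172 251 235.0 248 266
184 254 255.0 248 260
196 254 255.0 248 260
208 255 254.0 250 259
220 255 252.0 250 259
232 255 252.0 250 259
```

View pics/c6.png

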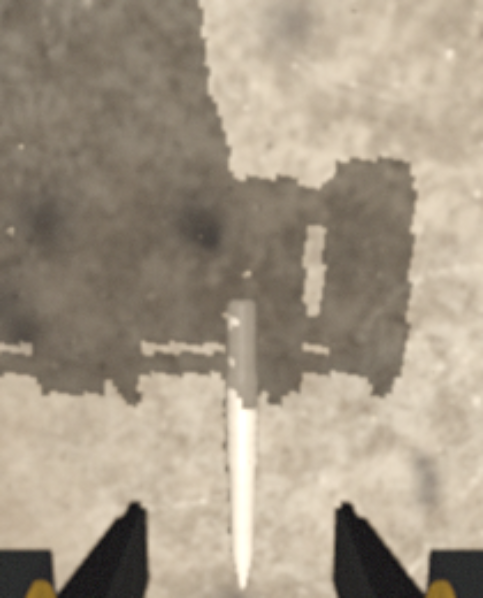

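The punch's blunt end is at crop (241,298) and its tip at (241,590), centred between the fingers. I triangulate its height, then descend.

```bash
python3 -c "
from h import *
_,C1=load('w1');_,C=load('w5')
for a,b in(((254,128),(254.3,129.5)),((255,232),(254.8,256)),((254.5,180),(254.5,187))): print(tri(ray(C1,a),ray(C,b)))
print(plane(C,(254.3,129.5),10),plane(C,(254.8,256),10))
go([504.6,227.6,14.5],10.4)"
```

```text
(array([ 500.21324793,  248.19896132, -544.97764852]), np.float64(0.8397077348902331))
(array([513.22987143, 181.49922246,  26.51790215]), np.float64(0.46169297228271533))
(array([ 515.38755357,  169.55730924, -258.84376419]), np.float64(0.19260972239217652))
[493.36847101 283.25161004  10.        ] [514.60088732 173.24909548  10.        ]
at [504.1 227.8 100.3] F [ 0.3 -0.4  1.1] t 14.0 yaw 10.6
shift [-0.006  0.007  1.717]
turn [ 0.0005 -0.0001  0.0038]
```

Call:
{"op": "arm_command", "data": {"series": "0 0 0 0 0.003 0.5 0;0 0 0 0 0 0.5 0;0 0 0 0 0 0.4 0;0 0 0 0 0 0.2 0;0 0 0 0 0 0.06 0;0 0 0 0 0 0.04 0;0 0 0 0 0 0 0;0 0 0 0 0 0 0"}}

```text
time: 14.8
tool_pos: [504.5, 227.6, 15.8]
tcp_rot: [[-0.18, 0.984, 0.001], [0.984, 0.18, 0.0], [0.0, 0.001, -1.0]]
force: [-0.5, 0.2, -0.4]
grip_width: 47.7
grasp_force: 0.0
```

Call:
{"op": "arm_command", "data": {"series": "0 0 0 0 0 0 -1;0 0 0 0 0 0 -1;0 0 0 0 0 0 -1;0 0 0 0 0 0 -1;0 0 0 0 0 0 -1;0 0 0 0 0 0 -1;0 0 0 0 0 0 -1;0 0 0 0 0 0 -1"}}

```text
time: 15.6
tool_pos: [504.2, 227.5, 15.1]
tcp_rot: [[-0.18, 0.984, 0.0], [0.984, 0.18, 0.0], [0.0, 0.0, -1.0]]
force: [-0.2, 0.1, 0.7]
grip_width: 11.3
grasp_force: 30.0
```

Gripped at 11.3 mm. I lift, turn in place here away from the lid, then travel.

Call:
{"op": "arm_command", "data": {"series": "0 0 0 0 0 -0.3 -1;0 0 0 0 0 -0.8 -1;0 0 0 0 0 -0.8 -1;0 0 0 0 0 -0.8 -1;0 0 0 0 0 -0.3 -1;0 0 0 0 0 0 -1"}}

```text
time: 16.2
tool_pos: [504.9, 227.7, 167.3]
tcp_rot: [[-0.18, 0.984, 0.004], [0.984, 0.18, 0.001], [0.001, 0.004, -1.0]]
force: [0.8, 0.1, -1.3]
grip_width: 11.8
grasp_force: 30.0
```

Call:
{"op": "arm_command", "data": {"series": "0 0 -0.144 0 0 0 -1;0 0 -0.144 0 0 0 -1;0 0 -0.144 0 0 0 -1;0 0 -0.144 0 0 0 -1;0 0 -0.144 0 0 0 -1;0 0 -0.144 0 0 0 -1;0 0 -0.144 0 0 0 -1;0 0 -0.144 0 0 0 -1;0 0 0 0 0 0 -1"}}

```text
time: 17.1
tool_pos: [503.6, 227.3, 163.6]
tcp_rot: [[-0.972, 0.233, -0.002], [0.233, 0.972, -0.001], [0.002, -0.001, -1.0]]
force: [-0.3, 0.2, 0.8]
grip_width: 11.4
grasp_force: 30.0
```

```bash
python3 -c "
from h import *
print(read_state()['grip_width']);go([486,-181,150],76.3)"
```

```text
11.418303414362693
at [503.6 227.3 163.6] F [-0.3  0.2  0.8] t 17.1 yaw 76.5
shift [-1.564 -8.022  0.277]
turn [-0.0011 -0.002   0.0035]
```

Call:
{"op": "arm_command", "data": {"series": "0 0 0 -0.156 -0.8 0.02 -1;0 0 0 -0.156 -0.8 0.02 -1;0 0 0 -0.156 -0.8 0.02 -1;0 0 0 -0.156 -0.8 0.02 -1;0 0 0 -0.156 -0.8 0.02 -1;0 0 0 -0.156 -0.8 0.02 -1;0 0 0 -0.156 -0.8 0.02 -1;0 0 0 -0.156 -0.8 0.02 -1;0 0 0 -0.156 -0.8 0.02 -1;0 0 0 -0.156 -0.8 0.02 -1"}}

```text
time: 18.1
tool_pos: [485.1, -181.2, 154.2]
tcp_rot: [[-0.971, 0.241, -0.001], [0.241, 0.971, 0.001], [0.001, 0.0, -1.0]]
force: [0.1, -0.4, 0.1]
grip_width: 11.8
grasp_force: 30.0
```

Call:
{"op": "arm_command", "data": {"series": "0 0 0.0035 0 0 0.3 -1;0 0 0 0 0 0.4 -1;0 0 0 0 0 0.3 -1;0 0 0 0 0 0.2 -1;0 0 0 0 0 0 -1;0 0 0 0 0 0 -1"}}

```text
time: 18.7
tool_pos: [485.8, -179.6, 95.1]
tcp_rot: [[-0.971, 0.24, -0.0], [0.24, 0.971, 0.0], [0.0, 0.0, -1.0]]
force: [-0.8, -1.1, -0.2]
grip_width: 11.8
grasp_force: 30.0
```

```bash
python3 -c "
from h import *
im,C=snap('wrist','w7')
s=read_state();R=s['tcp_rot'];p=s['tool_pos'];go([486,-180.8,40],76.3)
x=np.array([.972,-.236,0]);y=np.array([.236,.972,0]);o=np.array([486,-180.8,0])
for q in(p+R@[0,0,5.],p+R@[40,0,5],o-36*x+[0,0,15],o-43*x+[0,0,15],o-43*x+20*y+[0,0,25],o-43*x-20*y+[0,0,25]): print(proj(C,q).round(1))
cv2.imwrite('pics/c7.png',cv2.resize(im[60:300,150:380],None,fx=2.5,fy=2.5,interpolation=2))"
```

```text
at [ 486.  -179.6   95.4] F [-0.1  1.  -0.9] t 18.75 yaw 76.1
shift [-0.005 -0.023  1.108]
turn [-0.      0.0004 -0.003 ]
[255.2 238.4]
[255.3 171.5]
[253.3 158.1]
[253.3 149.3]
[279.7 150.9]
[226.8 151. ]
```

View pics/c7.png

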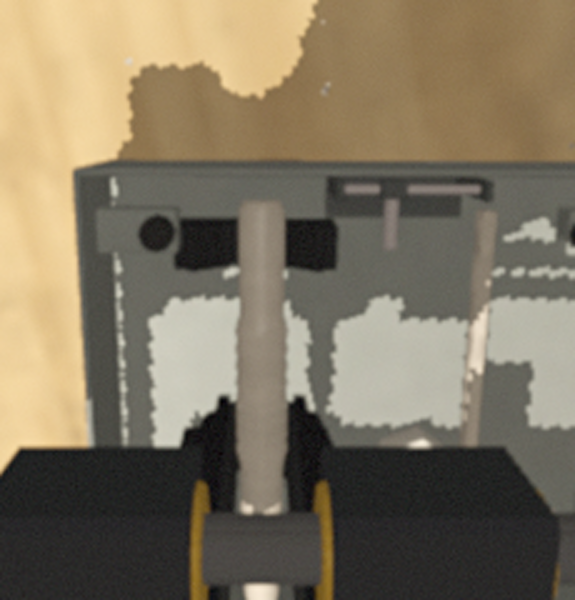

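The punch hangs level, blunt end forward, at crop (262,203). The block is centred at crop 257, so a shift of about −1.6 mm in tool y is wanted. I check the end position along x.

```bash
python3 -c "
from h import *
im,C=load('w7')
x=np.array([.972,-.236,0]);o=np.array([499.8,-149.9,0]);y=np.array([.236,.972,0])
for z in(90.4,96.4):
  e=plane(C,(150+262/2.5,60+203/2.5),z)-o;print(e@x,e@y)
for z in(25,20):
  e=plane(C,(150+257/2.5,60+262/2.5),z)-o;print('block back edge',e@x,e@y)
s=read_state();e=s['tool_pos']-o;print(e@x,e@y)"
```

```text
-63.045887548413 -32.21776206987701
-63.651403271222044 -32.22832024515104
block back edge -38.542449480901105 -33.686886112792386
block back edge -37.65432621725465 -33.71202471547437
-6.416553682510227 -32.14785168174431
```

Call:
{"op": "arm_command", "data": {"series": "0 0 -0.003 -0.03 -0.03 0.2 -1;0 0 0 0 0 0.3 -1;0 0 0 0 0 0.3 -1;0 0 0 0 0 0.2 -1;0 0 0 0 0 0.1 -1;0 0 0 0 0 0.08 -1;0 0 0 0 0 0.06 -1;0 0 0 0 0 0 -1;0 0 0 0 0 0 -1"}}

```text
time: 19.65
tool_pos: [487.0, -181.5, 33.4]
tcp_rot: [[-0.972, 0.236, 0.001], [0.236, 0.972, -0.0], [-0.001, -0.0, -1.0]]
force: [0.3, 0.7, -0.1]
grip_width: 11.4
grasp_force: 30.0
```

Call:
{"op": "arm_command", "data": {"series": "0 0 0 0 0 0.02 -1;0 0 0 0 0 0.02 -1;0 0 0 0 0 0.02 -1;0 0 0 0 0 0.02 -1;0 0 0 0 0 0 -1;0 0 0 0 0 0 -1"}}

```text
time: 20.25
tool_pos: [486.9, -181.5, 29.0]
tcp_rot: [[-0.972, 0.236, -0.0], [0.236, 0.972, 0.0], [0.0, 0.0, -1.0]]
force: [0.0, 0.4, -0.3]
grip_width: 12.1
grasp_force: 30.0
```

No contact yet, and about 3 mm remain.

Call:
{"op": "arm_command", "data": {"series": "0 0 0 0 0 0.015 -1;0 0 0 0 0 0.015 -1;0 0 0 0 0 0 -1;0 0 0 0 0 0 -1"}}

```text
time: 20.65
tool_pos: [486.8, -181.5, 27.6]
tcp_rot: [[-0.972, 0.236, 0.0], [0.236, 0.972, 0.0], [-0.0, 0.0, -1.0]]
force: [0.5, 0.5, 0.2]
grip_width: 11.9
grasp_force: 30.0
```

Call:
{"op": "arm_command", "data": {"series": "0 0 0 0 0 0.012 -1;0 0 0 0 0 0 -1;0 0 0 0 0 0 -1"}}

```text
time: 20.95
tool_pos: [486.8, -181.5, 27.0]
tcp_rot: [[-0.972, 0.236, 0.0], [0.236, 0.972, 0.0], [0.0, 0.0, -1.0]]
force: [-0.1, -0.4, 0.2]
grip_width: 11.8
grasp_force: 30.0
```

Call:
{"op": "arm_command", "data": {"series": "0 0 0 0 0 0.01 -1;0 0 0 0 0 0 -1;0 0 0 0 0 0 -1"}}

```text
time: 21.25
tool_pos: [486.8, -181.4, 26.4]
tcp_rot: [[-0.972, 0.236, 0.0], [0.236, 0.972, 0.0], [0.0, 0.0, -1.0]]
force: [0.9, -0.2, 0.4]
grip_width: 11.4
grasp_force: 30.0
```

Call:
{"op": "arm_command", "data": {"series": "0 0 0 0 0 0.006 -1;0 0 0 0 0 0 -1;0 0 0 0 0 0 -1"}}

```text
time: 21.55
tool_pos: [486.8, -181.5, 26.2]
tcp_rot: [[-0.972, 0.236, -0.0], [0.236, 0.972, 0.0], [0.0, 0.0, -1.0]]
force: [-0.3, 0.2, -0.2]
grip_width: 11.5
grasp_force: 30.0
```

Call:
{"op": "arm_command", "data": {"series": "0 0 0 0 0 0.008 -1;0 0 0 0 0 0 -1;0 0 0 0 0 0 -1"}}

```text
time: 21.85
tool_pos: [486.9, -181.5, 26.0]
tcp_rot: [[-0.972, 0.236, 0.0], [0.236, 0.972, -0.0], [-0.0, 0.0, -1.0]]
force: [-2.2, 0.4, 5.4]
grip_width: 11.8
grasp_force: 30.0
```

Call:
{"op": "arm_command", "data": {"series": "0 0 0 0 0 0.006 -1;0 0 0 0 0 0 -1;0 0 0 0 0 0 -1"}}

```text
time: 22.15
tool_pos: [486.9, -181.5, 26.0]
tcp_rot: [[-0.972, 0.236, 0.0], [0.236, 0.972, -0.0], [-0.0, -0.0, -1.0]]
force: [-2.5, 1.0, 9.7]
grip_width: 11.5
grasp_force: 30.0
```

It is seated at TCP z 26 (axis about 21). I ease off the load and open part-way.

Call:
{"op": "arm_command", "data": {"series": "0 0 0 0 0 -0.01 -1;0 0 0 0 0 0 -1;0 0 0 0 0 0 -0.7;0 0 0 0 0 0 -0.5;0 0 0 0 0 0 -0.4;0 0 0 0 0 0 -0.4;0 0 0 0 0 0 -0.4;0 0 0 0 0 0 -0.4"}}

```text
time: 22.95
tool_pos: [486.8, -181.5, 25.9]
tcp_rot: [[-0.972, 0.236, -0.0], [0.236, 0.972, 0.0], [0.0, 0.0, -1.0]]
force: [0.1, -0.5, 0.3]
grip_width: 28.1
grasp_force: 0.0
```

Call:
{"op": "arm_command", "data": {"series": "0 0 0 0 0 -0.1 -0.4;0 0 0 0 0 -0.3 -0.4;0 0 0 0 0 -0.6 -0.4;0 0 0 0 0 -0.8 -0.4;0 0 0 0.2 0 -0.8 -0.4;0 0 0 0.2 0 -0.8 -0.4;0 0 0 0.2 0 -0.6 -0.4;0 0 0 0 0 0 -1;0 0 0 0 0 0 -1"}}

```text
time: 23.85
tool_pos: [457.6, -174.4, 226.6]
tcp_rot: [[-0.972, 0.236, 0.001], [0.236, 0.972, -0.001], [-0.002, -0.0, -1.0]]
force: [-0.2, -0.2, 0.0]
grip_width: 17.7
grasp_force: 0.0
```

```bash
python3 -c "
from h import *
im,C=snap('wrist','w8')
t,_=snap('top','t8')
cv2.imwrite('pics/c8.png',cv2.resize(im[110:300,150:370],None,fx=3,fy=3,interpolation=2))
x=np.array([.972,-.236,0]);o=np.array([486,-181,21.])
print([proj(C,o+k*x).round() for k in(-55,0,55)])
go(None,76.3)"
```

```text
[array([255., 150.]), array([255., 194.]), array([255., 235.])]
at [ 457.5 -174.3  225.2] F [ 0.5  0.4 -0.3] t 23.95 yaw 76.3
turn [ 0.0004 -0.0012  0.0008]
```

View pics/c8.png

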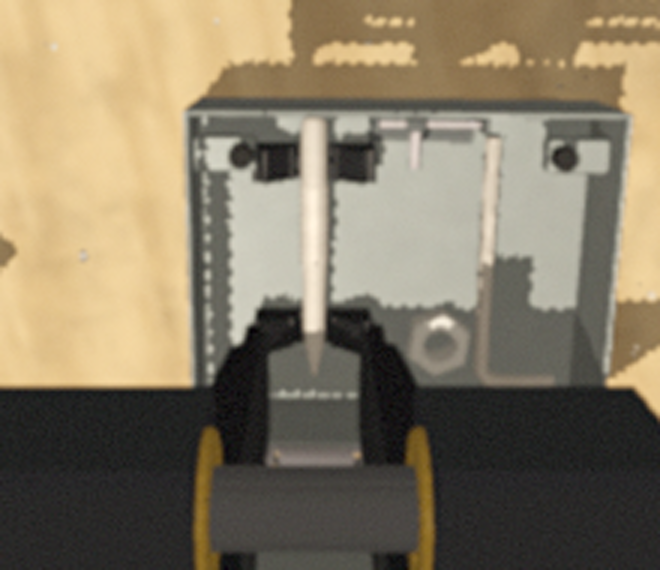

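The punch lies in both blocks: blunt end at crop (315,120), tip at (315,372). Now I go over the lid to behind it.

```bash
python3 -c "
from h import *
x=np.array([.972,-.236,0]);y=np.array([.236,.972,0]);o=np.array([499.8,-149.9,0])
p=o+118*x+10*y;p[2]=250;print(p);go(p,76.3)"
```

```text
[ 616.856 -168.028  250.   ]
at [ 457.5 -174.3  225.2] F [ 0.5  0.4 -0.3] t 23.95 yaw 76.3
shift [-3.067  0.874 -0.5  ]
turn [ 0.0004 -0.0012  0.0008]
```

Call:
{"op": "arm_command", "data": {"series": "0 0 0 0 0.2 -0.5 -1;0 0 0 -0.5 0.17 0 -1;0 0 0 -0.5 0.17 0 -1;0 0 0 -0.5 0.17 0 -1;0 0 0 -0.6 0.17 0 -1;0 0 0 -0.6 0 0 -1;0 0 0 -0.37 0 0 -1;0 0 0 0 0 0 -1"}}

```text
time: 24.75
tool_pos: [618.6, -168.0, 248.4]
tcp_rot: [[-0.972, 0.236, -0.003], [0.236, 0.972, 0.001], [0.003, 0.0, -1.0]]
force: [-1.0, -0.4, -0.8]
grip_width: 0.3
grasp_force: 0.0
```

Call:
{"op": "arm_command", "data": {"series": "0 0 0 0 0 0.5 -1;0 0 0 0 0 0.5 -1;0 0 0 0 0 0.22 -1;0 0 0 0 0 0 -1;0 0 0 0 0 0 -1"}}

```text
time: 25.25
tool_pos: [617.3, -167.9, 190.6]
tcp_rot: [[-0.972, 0.236, 0.0], [0.236, 0.972, -0.0], [-0.0, 0.0, -1.0]]
force: [-0.9, -1.1, 0.1]
grip_width: 0.3
grasp_force: 0.0
```

```bash
cat >> h.py <<'E'
def case():
    s=read_state();x=np.array([.972,-.236,0]);y=np.array([.236,.972,0]);e=s['tool_pos']-np.array([499.8,-149.9,0]);print('case X,Y,Z',(e@x).round(1),(e@y).round(1),e[2].round(1))
E
python3 -c "
from h import *
case();go(None,76.3)"
```

```text
case X,Y,Z 118.5 10.2 190.6
at [ 617.3 -167.9  190.6] F [-0.9 -1.1  0.1] t 25.25 yaw 76.3
turn [0.0001 0.0003 0.0008]
```

Call:
{"op": "arm_command", "data": {"series": "0 0 0 0.07 0 0 -1;0 0 0 0.07 0 0 -1;0 0 0 0.07 0 0 -1;0 0 0 0.07 0 0 -1;0 0 0 0.07 0 0 -1;0 0 0 0.07 0 0 -1;0 0 0 0.07 0 0 -1;0 0 0 0.07 0 0 -1"}}

```text
time: 26.05
tool_pos: [590.2, -161.3, 190.3]
tcp_rot: [[-0.972, 0.236, 0.001], [0.236, 0.972, -0.0], [-0.001, -0.0, -1.0]]
force: [2.7, -1.2, 1.9]
grip_width: 0.5
grasp_force: 1.4
```

Call:
{"op": "arm_command", "data": {"series": "0 0 0 0.08 0 0.005 -1;0 0 0 0.08 0 0.005 -1;0 0 0 0.08 0 0.005 -1;0 0 0 0.08 0 0.005 -1;0 0 0 0.08 0 0.005 -1;0 0 0 0.08 0 0.005 -1;0 0 0 0.08 0 0.005 -1;0 0 0 0.08 0 0.005 -1"}}

```text
time: 26.85
tool_pos: [558.5, -153.6, 187.7]
tcp_rot: [[-0.972, 0.236, -0.0], [0.236, 0.972, 0.0], [0.0, 0.0, -1.0]]
force: [2.7, -0.2, -1.3]
grip_width: 0.6
grasp_force: 1.3
```

```bash
python3 -c "
from h import *
case();t,_=snap('scene','s9');cv2.imwrite('pics/c9.png',cv2.resize(t[200:370,180:400],None,fx=2.5,fy=2.5));go(None)"
```

```text
case X,Y,Z 57.9 10.3 187.7
at [ 558.  -153.4  187.6] F [ 1.5 -1.  -1.1] t 26.9 yaw 76.3
```

Call:
{"op": "arm_command", "data": {"series": "0 0 0 0.076 0 0.02 -1;0 0 0 0.076 0 0.022 -1;0 0 0 0.076 0 0.024 -1;0 0 0 0.076 0 0.026 -1;0 0 0 0.076 0 0.027 -1;0 0 0 0.076 0 0.028 -1;0 0 0 0.076 0 0.03 -1;0 0 0 0.076 0 0.03 -1;0 0 0 0.075 0 0.03 -1;0 0 0 0.075 0 0.03 -1"}}

```text
time: 27.9
tool_pos: [521.9, -144.7, 174.3]
tcp_rot: [[-0.972, 0.236, 0.0], [0.236, 0.972, 0.0], [-0.0, 0.0, -1.0]]
force: [4.2, -0.2, -0.4]
grip_width: 0.6
grasp_force: 1.3
```

Call:
{"op": "arm_command", "data": {"series": "0 0 0 0.063 0 0.048 -1;0 0 0 0.063 0 0.048 -1;0 0 0 0.063 0 0.048 -1;0 0 0 0.063 0 0.048 -1;0 0 0 0.063 0 0.048 -1;0 0 0 0.063 0 0.048 -1;0 0 0 0.063 0 0.048 -1;0 0 0 0.063 0 0.048 -1;0 0 0 0.063 0 0.048 -1;0 0 0 0.063 0 0.048 -1"}}

```text
time: 28.9
tool_pos: [491.5, -137.4, 150.4]
tcp_rot: [[-0.972, 0.236, 0.001], [0.236, 0.972, -0.0], [-0.001, -0.0, -1.0]]
force: [2.9, -0.5, 0.0]
grip_width: 0.5
grasp_force: 1.3
```

```bash
python3 -c "
from h import *
case();go(None,76.3)"
```

```text
case X,Y,Z -11.0 10.2 150.4
at [ 491.5 -137.4  150.4] F [ 2.9 -0.5  0. ] t 28.9 yaw 76.4
turn [-0.      0.0006  0.0009]
```

Call:
{"op": "arm_command", "data": {"series": "0 0 0 0.045 0 0.057 -1;0 0 0 0.043 0 0.057 -1;0 0 0 0.04 0 0.057 -1;0 0 0 0.04 0 0.057 -1;0 0 0 0.04 0 0.057 -1"}}

```text
time: 29.4
tool_pos: [480.9, -134.7, 136.1]
tcp_rot: [[-0.972, 0.236, -0.001], [0.236, 0.972, 0.0], [0.001, 0.0, -1.0]]
force: [-0.5, 0.1, 4.0]
grip_width: 0.5
grasp_force: 1.5
```

Call:
{"op": "arm_command", "data": {"series": "0 0 0 0.04 0 0.057 -1;0 0 0 0.04 0 0.057 -1;0 0 0 0.04 0 0.057 -1;0 0 0 0.04 0 0.057 -1;0 0 0 0.036 0 0.057 -1"}}

```text
time: 29.9
tool_pos: [472.1, -132.6, 121.9]
tcp_rot: [[-0.972, 0.236, 0.001], [0.236, 0.972, -0.0], [-0.001, 0.0, -1.0]]
force: [2.5, 0.5, 2.6]
grip_width: 0.2
grasp_force: 1.4
```

Force now has an upward component, so the tip is on the lid. I continue.

Call:
{"op": "arm_command", "data": {"series": "0 0 0 0.024 0 0.058 -1;0 0 0 0.024 0 0.058 -1;0 0 0 0.022 0 0.058 -1;0 0 0 0.022 0 0.058 -1;0 0 0 0.022 0 0.058 -1;0 0 0 0.022 0 0.058 -1;0 0 0 0.02 0 0.057 -1;0 0 0 0.02 0 0.057 -1;0 0 0 0.02 0 0.057 -1;0 0 0 0.02 0 0.057 -1"}}

```text
time: 30.9
tool_pos: [461.6, -130.1, 93.1]
tcp_rot: [[-0.972, 0.236, 0.001], [0.236, 0.972, -0.0], [-0.001, -0.0, -1.0]]
force: [2.5, 0.8, 3.4]
grip_width: 0.4
grasp_force: 1.6
```

```bash
python3 -c "
from h import *
case();go(None,76.3)"
```

```text
case X,Y,Z -41.8 10.2 93.1
at [ 461.6 -130.1   93.1] F [2.5 0.8 3.4] t 30.9 yaw 76.3
turn [-0.      0.0008  0.0008]
```

Call:
{"op": "arm_command", "data": {"series": "0 0 0 0.016 0 0.036 -1;0 0 0 0.016 0 0.036 -1;0 0 0 0.016 0 0.036 -1;0 0 0 0.016 0 0.036 -1;0 0 0 0.016 0 0.036 -1;0 0 0 0.016 0 0.036 -1;0 0 0 0.016 0 0.036 -1;0 0 0 0.016 0 0.036 -1;0 0 0 0.016 0 0.036 -1;0 0 0 0 0 0 -1"}}

```text
time: 31.9
tool_pos: [454.0, -128.2, 76.8]
tcp_rot: [[-0.972, 0.236, -0.001], [0.236, 0.972, 0.0], [0.001, 0.0, -1.0]]
force: [2.2, -1.1, 2.3]
grip_width: 0.5
grasp_force: 1.4
```

Call:
{"op": "arm_command", "data": {"series": "0 0 0 0 0 0.02 -1;0 0 0 0 0 0.02 -1;0 0 0 0 0 0.02 -1;0 0 0 0 0 0.02 -1;0 0 0 0 0 0.02 -1;0 0 0 0 0 0 -1;0 0 0 0 0 0 -1"}}

```text
time: 32.6
tool_pos: [453.9, -128.1, 71.9]
tcp_rot: [[-0.972, 0.236, -0.001], [0.236, 0.972, 0.001], [0.001, 0.0, -1.0]]
force: [-3.3, 0.2, 3.0]
grip_width: 0.5
grasp_force: 1.6
```

Call:
{"op": "arm_command", "data": {"series": "0 0 0 0 0 0.015 -1;0 0 0 0 0 0.015 -1;0 0 0 0 0 0.015 -1;0 0 0 0 0 0.015 -1;0 0 0 0 0 0.015 -1;0 0 0 0 0 0 -1;0 0 0 0 0 0 -1"}}

```text
time: 33.3
tool_pos: [454.8, -128.5, 68.3]
tcp_rot: [[-0.972, 0.236, 0.001], [0.236, 0.972, -0.0], [-0.001, -0.0, -1.0]]
force: [-0.3, 0.5, 0.1]
grip_width: 0.7
grasp_force: 0.0
```

Call:
{"op": "arm_command", "data": {"series": "0 0 0 0 0 0.008 -1;0 0 0 0 0 0 -1;0 0 0 0 0 0.006 -1;0 0 0 0 0 0 -1;0 0 0 0 0 0 -1"}}

```text
time: 33.8
tool_pos: [454.7, -128.4, 68.0]
tcp_rot: [[-0.972, 0.236, 0.001], [0.236, 0.972, -0.0], [-0.001, -0.0, -1.0]]
force: [-0.1, -0.5, 5.7]
grip_width: 0.4
grasp_force: 2.9
```

Call:
{"op": "arm_command", "data": {"series": "0 0 0 0 0 0.006 -1;0 0 0 0 0 0 -1;0 0 0 0 0 0 -1"}}

```text
time: 34.1
tool_pos: [454.7, -128.4, 67.8]
tcp_rot: [[-0.972, 0.236, 0.001], [0.236, 0.972, -0.0], [-0.001, -0.0, -1.0]]
force: [-0.5, 1.0, 7.7]
grip_width: 0.4
grasp_force: 3.9
```

Call:
{"op": "arm_command", "data": {"series": "0 0 0 0 0 0.006 -1;0 0 0 0 0 0 -1;0 0 0 0 0 0 -1"}}

```text
time: 34.4
tool_pos: [454.7, -128.4, 67.6]
tcp_rot: [[-0.972, 0.236, 0.001], [0.236, 0.972, -0.0], [-0.001, -0.0, -1.0]]
force: [0.3, 0.8, 9.6]
grip_width: 0.4
grasp_force: 4.9
```

Call:
{"op": "arm_command", "data": {"series": "0 0 0 0 0 0.008 -1;0 0 0 0 0 0 -1;0 0 0 0 0 0 -1"}}

```text
time: 34.7
tool_pos: [454.7, -128.5, 67.4]
tcp_rot: [[-0.972, 0.236, 0.001], [0.236, 0.972, -0.0], [-0.001, -0.0, -1.0]]
force: [-1.8, 1.0, 11.3]
grip_width: 0.6
grasp_force: 6.2
```

Call:
{"op": "arm_command", "data": {"series": "0 0 0 0 0 -0.03 -1;0 0 0 0 0 -0.06 -1;0 0 0 0 0 -0.1 -1;0 0 0 0 0 -0.2 -1;0 0 0 0 0 -0.4 -1;0 0 0 0 0 -0.8 -1;0 0 0 -0.3 0 -0.8 -1;0 0 0 -0.3 -0.3 -0.8 -1;0 0 0 0 0 0 -1;0 0 0 0 0 0 -1"}}

```text
time: 35.7
tool_pos: [479.7, -150.0, 226.8]
tcp_rot: [[-0.972, 0.236, 0.001], [0.236, 0.972, -0.0], [-0.001, -0.0, -1.0]]
force: [-0.7, 0.1, 0.4]
grip_width: 0.5
grasp_force: 0.0
```

Call:
{"op": "arm_command", "data": {"series": "0 0 0 0 0 0 -1;0 0 0 0 0 0 -1;0 0 0 0 0 0 -1;0 0 0 0 0 0 -1;0 0 0 0 0 0 -1;0 0 0 0 0 0 -1;0 0 0 0 0 0 -1;0 0 0 0 0 0 -1"}}

```text
time: 36.5
tool_pos: [480.0, -150.0, 226.1]
tcp_rot: [[-0.972, 0.236, 0.0], [0.236, 0.972, 0.0], [-0.0, 0.0, -1.0]]
force: [0.4, -0.3, -0.2]
grip_width: -0.2
grasp_force: 0.0
```

```bash
python3 -c "
from h import *
im,C=snap('wrist','w10');go(None)
s,_=snap('scene','s10');s0=cv2.imread('pics/scene0.png')
x=np.array([.972,-.236,0]);y=np.array([.236,.972,0]);o=np.array([499.8,-149.9,0])
def pr(i,j,z): return o+i*x+j*y+[0,0,z]
im2,C2=load('w2')
for n,P in[('pad',pr(-52,10,63.5)),('lid L',pr(-30,50,62)),('lid R',pr(-40,-60,62)),('front edge lid',pr(-70,-40,62)),('beyond',pr(-85,-40,0)),('nearhinge',pr(20,60,62))]:
  f=lambda I,CC:I[tuple(proj(CC,P).round().astype(int)[::-1])].tolist()
  S=cam('scene');print(n,'now',f(im,C),'shut',f(im2,C2),'| scene now',f(s,S),'shut',f(s0,S))
r=(slice(240,360),slice(230,340));print('scene diff frac',(cv2.absdiff(s,s0).max(2)[r]>40).mean())
s9=cv2.imread('pics/s9.png');print('open-ish diff',(cv2.absdiff(s9,s0).max(2)[r]>40).mean())"
```

```text
at [ 480.  -150.   226.2] F [-0.7  0.  -0.2] t 36.55 yaw 76.3
pad now [203, 211, 224] shut [204, 212, 225] | scene now [144, 148, 158] shut [105, 109, 116]
lid L now [159, 172, 175] shut [161, 173, 174] | scene now [107, 114, 113] shut [80, 84, 84]
lid R now [172, 186, 188] shut [172, 184, 187] | scene now [107, 113, 112] shut [81, 86, 84]
front edge lid now [168, 182, 184] shut [166, 181, 183] | scene now [106, 112, 111] shut [80, 85, 83]
beyond now [74, 110, 134] shut [76, 111, 133] | scene now [54, 70, 81] shut [36, 47, 57]
nearhinge now [158, 170, 172] shut [158, 171, 174] | scene now [111, 116, 115] shut [78, 85, 83]
scene diff frac 0.3624242424242424
open-ish diff 0.4401515151515151
```

```bash
python3 -c "
from station import *
print(sign_off())"
```

```text
the job is handed in; nothing more can be done
None
```

The punch lies in its two saddle blocks, the lid is shut and stayed shut for about 1.8 s after I let go, and I handed the job in at about 36.6 s. The highest press force I read on the lid was about 15 N.

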